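# Bring the orange baby-food jar to the front of the locked turntable and hold it there

### The job

Pull the yellow lock slide of the pale blue jar organizer outward to its end stop, then turn the turntable by its upright green-topped handle until the jar with the orange lid stands centred in line with the black front pointer. The turntable springs back when let go, so finish while still holding the handle, with the turntable at rest. Leave all jars standing in their wells and do not disturb the straw cup, the glass container or the spoon.

Things in the scene. Friction and masses are not known exactly. Their poses are not given: they have to be found in the camera images.
- organizer: Pale blue jar organizer fixed to the worktop: round plinth 252 mm across, 20 mm high, with a flat side arm (60 mm wide, 16 mm high) along its own -y out to 235 mm from the centre. Origin on the worktop (z = 0) at the turntable's vertical axis; z up; its own -x is its FRONT, where the black pointer is. Apart from the handle nothing on it is taller than 82 mm above the worktop.
- deck_center (a point): Centre of the cream round turntable deck on the organizer, 236 mm across, surface 34 mm above the worktop. Six stations every 60 degrees on a circle of 85 mm radius: one carries the handle (at the front when parked), five are jar wells with a 7 mm lip.
- front_pointer (a point): Top of the black pointer at the front edge of the organizer, fixed, on the organizer's own -x axis, 136 mm from the turntable axis, 32 mm above the worktop.
- carousel (a joint): Turntable angle in rad about the vertical axis through the organizer's origin, positive counter-clockwise from above; 0 = parked, stops at -3.4 and +3.4 (turns either way). Bolted at 0 (0.04 rad play) until the lock slide stands at 15 mm or more. A weak spring turns it back towards 0 (0.06 N m per rad, friction 0.02 N m: about 2 N at most at the handle).
- handle: Upright post that spins freely in the turntable, 85 mm from its axis: steel stem 12 mm thick, on top a round green grip 18 mm in diameter and 36 mm tall, from 92 to 128 mm above the worktop. Origin at its foot on the deck, 34 mm above the worktop.
- handle_grip (a point): Centre of the handle's round green grip, 112 mm above the worktop. The handle spins about its own axis, so it can be led round in a circle without turning the hand. Jar tops (82 mm) pass below fingertips that stay above 88 mm.
- lock_slide (a joint): Travel of the yellow lock slide in m: starts at 0 to 0.007 (locked), end stop at 0.040 (fully out, unlocked). Grows as the slide moves outward along the organizer's own -y. Friction about 1.5 N; stays where it is left.
- slide_grip (a point): Point on the lock slide's grip axis, 51 mm above the worktop. The grip is a yellow block 20 mm along the organizer's x, 24 mm along its y, from 27 to 65 mm above the worktop, on a 34 mm square foot; on the organizer's y axis, 158 mm from the turntable axis at joint value 0, 198 mm at the end stop. A grey bolt 12 mm wide runs from it between two lugs on the deck's rim.
- jar_orange: THE MARKED JAR: closed round glass jar with bright orange lid and orange band, 48 mm across, 48 mm tall, loose in one of the five wells (which one varies), about 1 mm play. Origin at the centre of its underside, 34 mm above the worktop.
- jar_white1: One of four like jars with white lid and white band, 48 mm across, 48 mm tall, loose in a well; origin at the centre of its underside.
- jar_white2: One of four like jars with white lid and white band, 48 mm across, 48 mm tall, loose in a well; origin at the centre of its underside.
- jar_white3: One of four like jars with white lid and white band, 48 mm across, 48 mm tall, loose in a well; origin at the centre of its underside.
- jar_white4: One of four like jars with white lid and white band, 48 mm across, 48 mm tall, loose in a well; origin at the centre of its underside.
- straw_cup: Bystander: stainless straw cup with peach twist cap, 72 mm across, 164 mm tall with straw; origin under its centre.
- glass_container: Bystander: closed round glass container with sage lid, 116 mm across, 57 mm tall; origin under its centre.
- spoon: Bystander: green spoon 150 mm long lying flat on the worktop along its x axis; origin under its middle.
There are look-alikes about, which are no part of the job. Leave any purple or turquoise look-alike of the jar_white1 alone. Leave any pink or turquoise look-alike of the jar_white2 alone.

How it is judged:
By the outcome, as a careful person would: the job done as asked, in the order asked, and still so for the second after the job is handed in, while the arm keeps its last pose, push and grip.
It also fails if it takes over 56 s, if anything falls off the work surface, if the arm or the gripper's body presses on something with over 40 N, if the wrist force passes 120 N, or if a joint passes its speed limit or range.

### The arm

A 7-joint arm with a two-finger parallel gripper is mounted at the origin on the work surface. World frame = base frame: x ahead of the robot, y to its left, z up, the work surface at z = 0. Lengths are in mm, angles in rad, forces in N, time in s.
With the tool pointing down it reaches from about 425 to 1025 mm from the base axis. Payload 9.4 kg.
Tool frame: the origin (TCP) lies midway between the tips of the shut fingers; the grasp point (between the pads) lies 19 mm behind it; z points along the fingers, y is the direction in which the jaws open and shut (so a half turn about z gives the same grasp; the last joint's range is limited). The gripper opens to 93 mm and grips with 3 to 60 N. Pads are 15 mm wide; open, the fingers measure 128 mm over their backs; the gripper's body (75 mm by 188 mm) begins 65 mm behind the grasp point.
Start: joints at [-1.245, 0.599, -0.003, 1.599, 0.002, 0.943, -0.08], TCP at [284.201, 666.974, 218.618] pointing down, gripper open.
Joint ranges: [-2.57, 2.57], [-0.35, 1.97], [-1.29, 1.29], [0.11, 2.56], [-1.05, 4.19], [0.11, 1.86], [-2.63, 2.63]. Speed limits (rad/s): [2.22, 2.22, 3.01, 3.01, 3.14, 3.14, 3.14].

### API

Orientations are given as a rotation vector (axis times angle).
In Python, from cell import r, snapshot, camera_model gives the robot as it stands. The module is installed in compiled form; this text tells all that it offers.
- The arm moves only by the shell command python3 -m inch 'ROWS' [OPENING]. ROWS is text: rows parted by semicolons, each of 6 numbers parted by spaces: the shift along the world's x, y, z in m, then the turn, a rotation vector about the world's x, y, z in degrees. A call has 1 to 5 rows; each row shifts and turns the pose as measured when the row begins; what a row does not reach is not made up. A row lasts 1/8 s, in which the tool goes at most 62.5 mm and 10.7 degrees, less where a joint would pass 70% of its speed; a pose out of reach is approached as far as the arm can. A call is refused whole if a number of a shift passes 0.0625 or a number of a turn 10.7, either way. A call with a gripper value outside its range is refused whole. OPENING is the opening, from -1 (shut) to 1 (fully open), so that 0 is half open, set as the call begins (- or left out, the last holds). The fingers move at their own pace and stop on an object; the grip force is fixed at half the most. Time passes only in rows, so rows that do not move let the fingers close. It gives the time, the measured TCP pose, the force and the opening at its end, in the units of the state.
- r.state(): the state, without advancing time (a new reading comes with each control period).
- snapshot(name): name is "scene" or "top"; returns the picture (384x512x3 uint8, red, green, blue); there is no depth.
- camera_model(name): a dict with "K" (3x3 intrinsics, pixels), "k1" (the pictures are not rectified: a ray, as slopes to the right and down, at radius r is drawn at 1 + k1 r^2 times it, then the intrinsics apply), "R" (3x3) and "t" (3): a world point X has camera coordinates R X + t. Camera axes: x right, y down, z forward; pixel columns grow to the right and rows downward; lengths in mm; the calibration is good to about 2 mm. A picture is of the moment at which its call begins. camera_model takes no time and is no camera call.
- r.hand_in(): hands the job in, once; it reports no verdict.
The state is a dict: "clock": time; "qpos": joint angles; "qvel": joint speeds; "effort": joint torques, N m; "position": TCP position; "tcp_rot": TCP orientation; "ft_force": force on the tool from outside, world axes, zero at the start; "torque": the same for the moment, N m; "gripper_width": finger opening in mm.
Only numpy, scipy, OpenCV 4.12 (cv2) and the standard library are available. Lean on these libraries where they do the work, as an engineer would, in place of code of your own. Each camera call takes 0.05 s, during which the arm holds its last target. There are 200 camera calls.

## Working session

There is one attempt and no reset: what is moved stays moved. The work goes in short steps, Python scripts to look and compute and a shell command to move; the robot and the scene stay as the last step left them, time stands still between calls to the robot, and variables do not carry over. Pictures are saved under pics/ and viewed, about 8 in all and at most 12, crops included, and the job is handed in when it is done.

```bash
mkdir -p pics
cat > h.py <<'E'
import numpy as np, cv2
from cell import r, snapshot, camera_model
def ray(cam,u,v):
    m=camera_model(cam);K=np.array(m["K"]);R=np.array(m["R"]);t=np.array(m["t"])
    p=cv2.undistortPoints(np.array([[[u,v]]],float),K,np.array([m["k1"],0,0,0.]))[0,0]
    return -R.T@t, R.T@np.array([p[0],p[1],1])
def onz(cam,u,v,z):
    o,d=ray(cam,u,v); return o+d*(z-o[2])/d[2]
def proj(cam,X):
    m=camera_model(cam);R=np.array(m["R"]);c=R@np.array(X,float)+np.array(m["t"]);s=c[:2]/c[2]
    s=s*(1+m["k1"]*(s@s));K=np.array(m["K"]);return (K@[s[0],s[1],1])[:2]
def blobs(img,lo,hi,amin=15):
    h=cv2.cvtColor(img,cv2.COLOR_RGB2HSV);m=cv2.inRange(h,lo,hi)
    n,l,s,c=cv2.connectedComponentsWithStats(m)
    return [(s[i,4],tuple(s[i,:4]),c[i].round(1)) for i in range(1,n) if s[i,4]>=amin]
def save(name,img,f=1):
    cv2.imwrite("pics/"+name,cv2.resize(img[...,::-1],None,fx=f,fy=f,interpolation=cv2.INTER_CUBIC))
E
python3 - <<'E'
from h import *
a=snapshot("scene");b=snapshot("top");np.save("a.npy",a);np.save("b.npy",b)
save("s1.png",a,1.5);save("t1.png",b,1.5)
for n in("scene","top"):print(n,ray(n,256,192))
E
```

```text
scene (array([1238.2207967 ,  294.90777902,  945.24285698]), array([-0.56645988, -0.27456402, -0.77723543]))
top (array([ 499.19436228,  -29.07165829, 1313.74363755]), array([ 0.09897451,  0.0104378 , -0.99507473]))
```

View pics/s1.png

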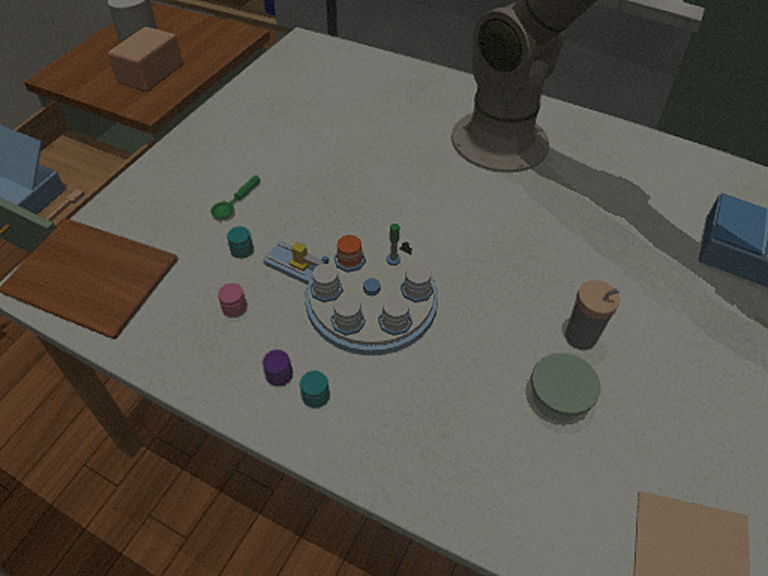

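View pics/t1.png

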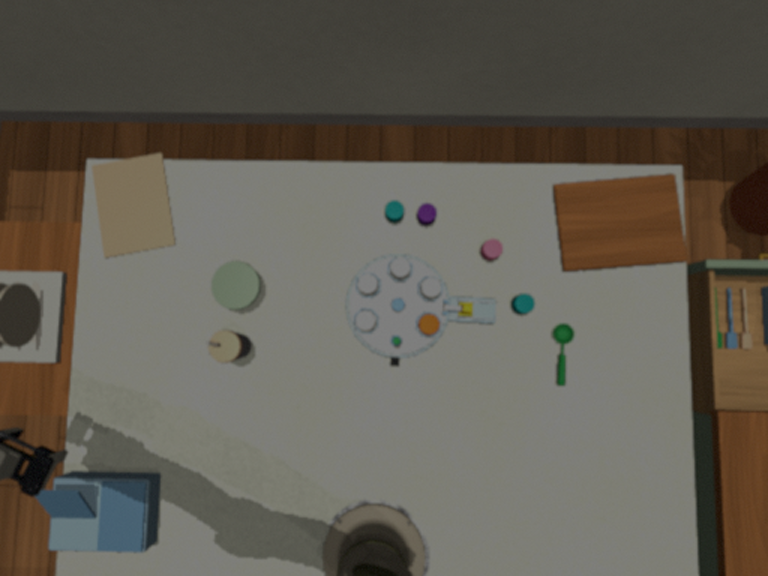

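The two views show the organizer with the yellow slide at scene (299,256) and top (467,310). The green handle is at scene (394,230) and top (396,341), the orange jar at scene (349,245) and top (428,324), and the pointer at top (395,361) (pixels ×1.5).

Things that could be confused:
- **Yellow slide:** the yellow scrap at the drawer on the far right, top (763,257), is not it.
- **Green handle:** the spoon at top (562,355) is green but lies flat.
- **Orange jar:** the wooden boards are a similar colour. The jars at top (394,211), (427,213), (492,250) and (523,303) are turquoise, purple, pink and turquoise look-alikes, so they stay untouched.

My choice is the items on the organizer.

Run:
```python
from h import *
a=np.load("a.npy");b=np.load("b.npy")
R=dict(yellow=((20,120,60),(32,255,255)),green=((45,110,20),(75,255,255)),orange=((5,170,90),(14,255,255)))
for n,im in(("scene",a),("top",b)):
    x0,x1,y0,y1=(170,310,130,250) if n=="scene" else (220,340,160,255)
    for k,(lo,hi) in R.items():
        for s in blobs(im,lo,hi,8):
            if x0<s[2][0]<x1 and y0<s[2][1]<y1: print(n,k,s)
def tri(p,q):
    o1,d1=ray("scene",*p);o2,d2=ray("top",*q);A=np.c_[d1,-d2];s=np.linalg.lstsq(A,o2-o1,rcond=None)[0]
    P,Q=o1+s[0]*d1,o2+s[1]*d2;return (P+Q)/2,np.linalg.norm(P-Q)
# deck rim: cream+blue disc ellipse; pointer
h=cv2.cvtColor(b,cv2.COLOR_RGB2HSV)
g=b[225:250,250:275].sum(2);m=(g<110).astype(np.uint8)
n,l,s,c=cv2.connectedComponentsWithStats(m);print("ptr",[(s[i],c[i]+[250,225]) for i in range(1,n) if s[i,4]>4])
m=cv2.inRange(h,(95,45,60),(120,255,255));n,l,s,c=cv2.connectedComponentsWithStats(m);print("blue",[(s[i],c[i].round(1)) for i in range(1,n) if s[i,4]>15 and 200<c[i][0]<350])
save("c1.png",np.hstack([a[140:240,170:300],b[160:260,220:350]]),3)
```

```text
scene yellow (np.int32(131), (np.int32(193), np.int32(162), np.int32(13), np.int32(17)), array([199. , 170.4]))
scene green (np.int32(20), (np.int32(260), np.int32(149), np.int32(6), np.int32(4)), array([262.7, 150.6]))
scene orange (np.int32(142), (np.int32(225), np.int32(157), np.int32(16), np.int32(11)), array([232.4, 162.2]))
top yellow (np.int32(61), (np.int32(306), np.int32(202), np.int32(9), np.int32(9)), array([310.6, 205.8]))
top green (np.int32(18), (np.int32(262), np.int32(225), np.int32(5), np.int32(5)), array([264.3, 226.9]))
ptr [(array([12, 14,  3,  4, 12], dtype=int32), array([263. , 240.5]))]
blue [(array([261, 199,   9,   8,  55], dtype=int32), array([265. , 202.6]))]
```

View pics/c1.png

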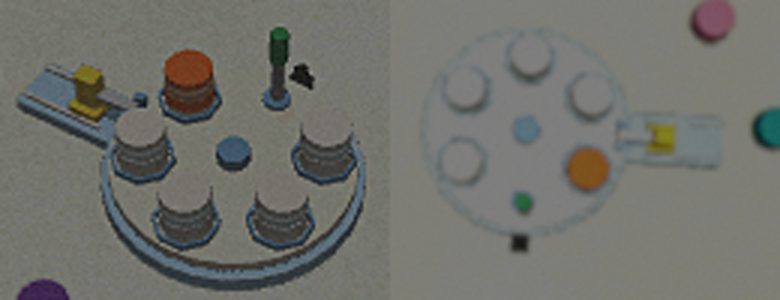

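The crop confirms the orange jar one station to the robot's right of the parked handle, with the yellow grip on the side arm.

```bash
cat >> h.py <<'E'
def tri(p,q):
    o1,d1=ray("scene",*p);o2,d2=ray("top",*q);s=np.linalg.lstsq(np.c_[d1,-d2],o2-o1,rcond=None)[0]
    P,Q=o1+s[0]*d1,o2+s[1]*d2;return ((P+Q)/2).round(1),round(np.linalg.norm(P-Q),1)
E
python3 - <<'E'
from h import *
print("hub",tri((248,191),(265,202.6)))
print("grip",tri((263,155.7),(264.3,227)), onz("top",264.3,227,128),onz("scene",263,155.7,112))
print("slide",tri((199,170.4),(310.6,205.8)))
print("slide top z65",onz("top",310.6,205.8,62),onz("scene",199,170.4,48))
print("ptr",onz("top",263.2,240.6,32))
b=np.load("b.npy")
# jar lids as circles in top view
for u,v in [(530/3,57/3),(591/3,97/3),(588/3,169/3),(462/3,161/3),(467/3,88/3)]:
    print("lid",onz("top",u-130+220,v+160,82).round(0))
print("spoon..",onz("top",353,247,10), "turq",onz("top",349,202,40))
print(r.state())
E
```

```text
hub (array([587.7, -47. ,  42. ]), np.float64(2.9))
grip (array([501.3, -44.9, 105.7]), np.float64(2.6)) [501.76830356 -45.81146646 128.        ] [506.32486771 -41.16955083 112.        ]
slide (array([ 580.2, -211.5,   35.3]), np.float64(1.2))
slide top z65 [ 578.22326214 -207.11223766   62.        ] [ 589.61218378 -204.98786031   48.        ]
ptr [453.93043836 -43.92664724  32.        ]
lid [668. -52.  82.]
lid [ 622. -123.   82.]
lid [ 539. -120.   82.]
lid [546.  24.  82.]
lid [630.  20.  82.]
spoon.. [ 436.12254081 -366.07426338   10.        ] turq [ 595.2589939  -345.93675135   40.        ]
{'clock': 0.1, 'qpos': array([-1.24469487,  0.60003078, -0.00255219,  1.60006575,  0.00183799,
        0.9429171 , -0.07981919]), 'qvel': array([-0.0005575 , -0.00197637,  0.00125395, -0.00189061,  0.00086004,
       -0.00058498, -0.00014286]), 'effort': array([ 5.69049545e-03, -7.66555953e+01,  1.50292128e+00, -2.52933544e+01,
       -5.22535702e-02,  1.37823180e-02,  7.63558774e-05]), 'position': array([284.03918383, 666.55149917, 217.85090894]), 'tcp_rot': array([-6.28318492e-01, -3.07798859e+00,  2.22049908e-03]), 'ft_force': array([ 0.82329647, -0.13139961, -0.73586503]), 'torque': array([ 0.03880298, -0.02712571,  0.01068587]), 'gripper_width': 92.96302656212967}
```

```bash
python3 -m inch '0.02 -0.058 0 0 0 -4.6;0.02 -0.058 0 0 0 -4.6;0.02 -0.058 0 0 0 -4.6;0.02 -0.058 0 0 0 -4.6;0.02 -0.058 0 0 0 -4.6' && python3 -m inch '0.02 -0.058 0 0 0 -4.6;0.02 -0.058 0 0 0 -4.6;0.02 -0.058 0 0 0 -4.6;0.02 -0.058 0 0 0 -4.6;0.02 -0.058 0 0 0 -4.6'
python3 - <<'E'
import numpy as np
# similarity-free fit: centre + yaw from measured stations
c=np.array([[501.7,-45.5],[668,-52],[622,-123],[539,-120],[546,24],[630,20]]);a=np.radians([180,0,-60,-120,120,60])
m=np.c_[np.cos(a),np.sin(a)]*85
z=(c-c.mean(0))@[1,1j];w=m@[1,1j];k=(z*w.conj()).sum()/(abs(w)**2).sum();print(c.mean(0),abs(k),np.degrees(np.angle(k)))
E
```

```text
clock: 0.72
position: [381.6, 373.7, 215.0]
tcp_rot: [-1.236, -2.886, 0.003]
ft_force: [1.1, 0.9, -0.1]
gripper_width: 92.9
clock: 1.35
position: [482.0, 77.9, 215.1]
tcp_rot: [-1.802, -2.57, 0.001]
ft_force: [1.8, 0.6, 0.4]
gripper_width: 92.9
[584.45       -49.41666667] 0.9781947400360766 -2.6413572464206334
```

```bash
python3 -m inch '0.0195 -0.057 0 0 0 -4.5;0.0195 -0.057 0 0 0 -4.5;0.0195 -0.057 0 0 0 -4.5;0.0195 -0.057 0 0 0 -4.5;0.0195 -0.057 0 0 0 -4.5' && python3 -m inch '0 0 -0.03 0 0 0;0 0 -0.03 0 0 0;0 0 0 0 0 0'
python3 - <<'E'
from h import *
a=snapshot("scene");b=snapshot("top")
save("c2.png",np.hstack([a[100:240,150:300],b[140:280,220:370]]),2.6)
E
```

```text
clock: 1.98
position: [581.2, -216.3, 214.8]
tcp_rot: [-2.282, -2.155, -0.001]
ft_force: [1.6, -0.3, 0.5]
gripper_width: 92.9
clock: 2.35
position: [581.2, -223.2, 152.8]
tcp_rot: [-2.293, -2.146, 0.003]
ft_force: [0.0, 0.5, 1.1]
gripper_width: 92.7
```

View pics/c2.png

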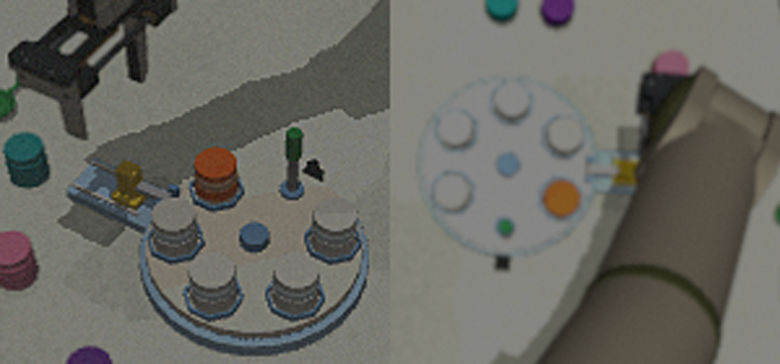

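The crop shows the open fingers above and outboard of the yellow grip, with the jaws along the organizer's x and nothing touched. I'll shift inward and descend.

```bash
python3 -m inch '-0.002 0.0135 0 0 0 1;0 0 -0.04 0 0 0;0 0 -0.04 0 0 0;0 0 0 0 0 0'
python3 - <<'E'
from h import *
a=snapshot("scene");b=snapshot("top")
save("c3.png",np.hstack([a[110:210,150:250],b[160:260,260:360]]),3.9)
E
```

```text
clock: 2.95
position: [583.8, -205.1, 79.2]
tcp_rot: [2.26, 2.17, 0.011]
ft_force: [-0.6, -0.2, -0.1]
gripper_width: 93.0
```

View pics/c3.png

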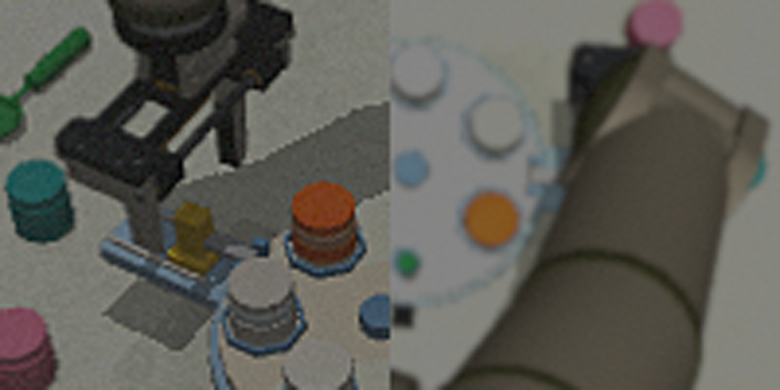

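The fingers straddle the yellow block, clear of jars and lugs. I'll finish the descent and close.

```bash
python3 -m inch '-0.003 -0.003 -0.025 0 0 0;0 -0.001 -0.016 0 0 0;0 0 0 0 0 0'
```

```text
clock: 3.42
position: [585.9, -210.6, 45.4]
tcp_rot: [2.252, 2.163, 0.021]
ft_force: [0.2, -0.4, 0.3]
gripper_width: 93.0
```

```bash
python3 -m inch '-0.006 0 -0.009 0 0 0;0 0 0 0 0 0' && python3 -m inch '0 0 0 0 0 0;0 0 0 0 0 0;0 0 0 0 0 0;0 0 0 0 0 0;0 0 0 0 0 0' -0.9
```

```text
clock: 3.68
position: [580.3, -210.8, 37.5]
tcp_rot: [2.25, 2.162, 0.022]
ft_force: [0.5, 0.1, 0.5]
gripper_width: 93.3
clock: 4.3
position: [580.9, -210.9, 38.3]
tcp_rot: [2.25, 2.162, 0.023]
ft_force: [-0.2, -0.3, 0.0]
gripper_width: 47.8
```

```bash
python3 -m inch '0 0 0 0 0 0;0 0 0 0 0 0;0 0 0 0 0 0;0 0 0 0 0 0;0 0 0 0 0 0' && python3 -m inch '0 0 0 0 0 0;0 0 0 0 0 0'
```

```text
clock: 4.92
position: [580.7, -210.9, 38.3]
tcp_rot: [2.25, 2.162, 0.023]
ft_force: [-0.4, 0.6, 0.4]
gripper_width: 19.8
clock: 5.18
position: [580.7, -210.9, 38.3]
tcp_rot: [2.25, 2.162, 0.023]
ft_force: [0.9, -0.2, 0.8]
gripper_width: 20.0
```

Gripped at 20 mm. Now I'll pull outward.

```bash
python3 -m inch '0 -0.008 0 0 0 0;0 -0.008 0 0 0 0;-0.001 -0.008 0 0 0 0;0 -0.006 0 0 0 0' && python3 -m inch '0 -0.005 0 0 0 0;0 -0.005 0 0 0 0;0 -0.004 0 0 0 0'
```

```text
clock: 5.68
position: [579.5, -241.8, 38.2]
tcp_rot: [2.25, 2.164, 0.023]
ft_force: [-1.8, 1.0, 1.8]
gripper_width: 19.8
clock: 6.05
position: [579.2, -247.5, 38.1]
tcp_rot: [2.253, 2.178, 0.033]
ft_force: [-0.1, 13.5, 7.9]
gripper_width: 19.7
```

The force jumped to 13.5 N after 36.6 mm of travel, so that is the end stop. I'll release and lift straight up.

```bash
python3 -m inch '0 0.0005 0 0 0 0;0 0 0 0 0 0;0 0 0 0 0 0;0 0 0 0 0 0;0 0 0 0 0 0' 0 && python3 -m inch '0 0 0.03 0 0 0;0 0 0.05 0 0 0;0 0 0.05 0 0 0;0 0 0.02 0 0 0;0 0 0 0 0 0'
python3 - <<'E'
from h import *
a=snapshot("scene")
for s in blobs(a,(20,120,60),(32,255,255),8): print(s)
for s in blobs(a,(45,110,20),(75,255,255),8): print(s)
for d in (158,163,198):
  c=np.array([586,-48.]);t=np.radians(-2.5);p=c+d*np.array([np.sin(t),-np.cos(t)]);print(d,p,proj("scene",[*p,46]),proj("top",[*p,65]))
save("c4.png",a[110:240,140:300],4)
E
```

```text
clock: 6.68
position: [579.4, -249.3, 38.1]
tcp_rot: [2.253, 2.174, 0.031]
ft_force: [-0.2, -0.4, -0.1]
gripper_width: 46.3
clock: 7.3
position: [578.2, -249.8, 191.8]
tcp_rot: [2.255, 2.174, 0.03]
ft_force: [0.1, -1.2, -0.8]
gripper_width: 46.5
(np.int32(137), (np.int32(183), np.int32(157), np.int32(13), np.int32(19)), array([188.9, 166.1]))
(np.int32(169), (np.int32(141), np.int32(123), np.int32(27), np.int32(22)), array([151.8, 136.1]))
(np.int32(21), (np.int32(260), np.int32(149), np.int32(6), np.int32(5)), array([262.8, 150.8]))
158 [ 579.1081368  -205.84961901] [200.71939699 168.38700794] [310.35931296 205.48781782]
163 [ 578.89003986 -210.84486012] [199.30950857 167.74976772] [311.79936243 205.57318622]
198 [ 577.3633613  -245.81154787] [189.55705027 163.34180801] [321.88808264 206.17130124]
```

View pics/c4.png

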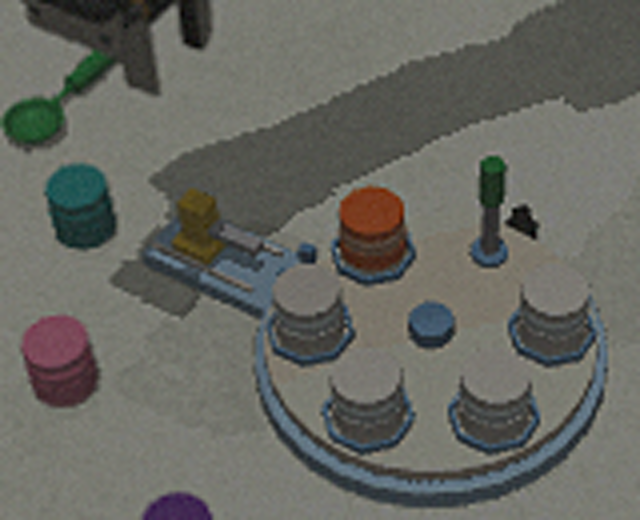

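The slide is at its stop: the grip is at px x=188.9 against 189.6 predicted for full travel. The jars are still standing and the deck has not moved. Next is the handle.

```bash
python3 -m inch '-0.0155 0.042 0 0 0 9.5;-0.0155 0.042 0 0 0 9.5;-0.0155 0.042 0 0 0 9.5;-0.0155 0.041 0 0 0 9.5;-0.014 0.037 0 0 0 9.5' && python3 -m inch '0 0 0 0 0 0;0 0 0 0 0 0'
```

```text
clock: 7.98
position: [496.5, -42.3, 183.6]
tcp_rot: [-1.159, -2.914, -0.023]
ft_force: [0.5, 0.3, -0.1]
gripper_width: 46.6
clock: 8.22
position: [494.7, -40.1, 181.5]
tcp_rot: [-1.152, -2.912, -0.023]
ft_force: [0.5, -0.9, -0.4]
gripper_width: 46.4
```

```bash
python3 -m inch '0.007 -0.0045 0 0 0 0;0 0 -0.035 0 0 0;0 0 0 0 0 0'
python3 - <<'E'
from h import *
a=snapshot("scene")
print(r.state()["position"])
p=r.state()["position"];print(proj("scene",p))
for s in blobs(a,(45,110,20),(75,255,255),8): print(s)
save("c5.png",a[90:200,200:330],5)
E
```

```text
clock: 8.6
position: [504.0, -48.3, 145.3]
tcp_rot: [-1.163, -2.909, -0.021]
ft_force: [-0.1, 0.6, 0.2]
gripper_width: 46.0
[505.01231272 -48.49532529 146.53408789]
[261.17101609 145.66114264]
(np.int32(194), (np.int32(141), np.int32(118), np.int32(32), np.int32(28)), array([154.5, 133.6]))
(np.int32(8), (np.int32(262), np.int32(156), np.int32(4), np.int32(6)), array([264.1, 158.9]))
```

View pics/c5.png

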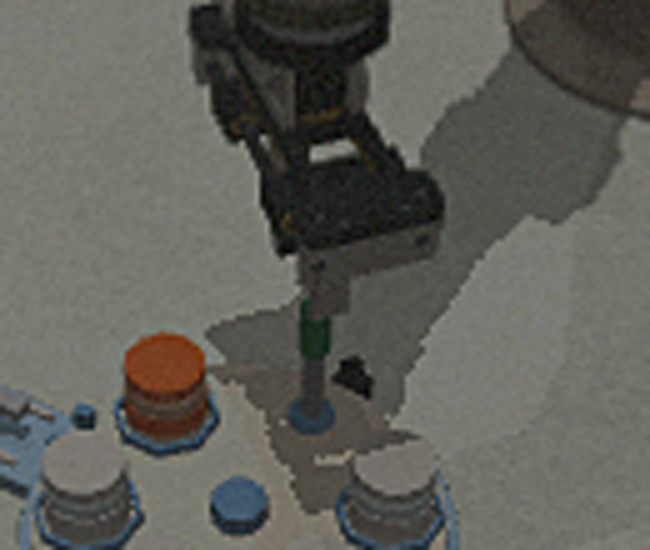

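The green grip sits under the gripper with the near finger in front of it, consistent with being centred to a few mm. I'll correct and descend.

```bash
python3 -m inch '-0.002 0.0035 0 0 0 0;0 0 -0.02 0 0 0;0 0 -0.02 0 0 0;0 0 0 0 0 0'; python3 -m inch '0 0 0 0 0 0'
python3 - <<'E'
from h import *
print(r.state()["ft_force"])
E
```

```text
clock: 9.15
position: [505.7, -45.5, 109.8]
tcp_rot: [-1.169, -2.915, -0.026]
ft_force: [0.6, 1.1, -0.4]
gripper_width: 46.6
clock: 9.28
position: [506.2, -45.5, 110.9]
tcp_rot: [1.169, 2.915, 0.027]
ft_force: [-0.2, 0.2, -0.7]
gripper_width: 46.2
[-0.19818798  0.20241815 -0.68049583]
```

```bash
python3 -m inch '-0.004 0.0005 -0.013 0 0 0;0 0 0 0 0 0' && python3 -m inch '0 0 0 0 0 0;0 0 0 0 0 0;0 0 0 0 0 0;0 0 0 0 0 0;0 0 0 0 0 0' -0.9
```

```text
clock: 9.52
position: [502.5, -44.9, 98.5]
tcp_rot: [1.168, 2.913, 0.028]
ft_force: [-1.0, -0.9, 0.2]
gripper_width: 46.7
clock: 10.15
position: [503.0, -45.0, 98.8]
tcp_rot: [1.168, 2.913, 0.028]
ft_force: [-0.2, 0.7, -0.8]
gripper_width: 17.4
```

Gripped at 17.4 mm. Next I'll work out the arc steps.

Run:
```python
import numpy as np
a=np.radians(177.5-np.arange(0,61,6));p=85*np.c_[np.cos(a),np.sin(a)];print((p-p[0]).round(1).tolist());print(np.diff(p,axis=0).round(1).tolist())
```

```text
[[0.0, 0.0], [0.9, 8.9], [2.6, 17.6], [5.3, 26.1], [8.8, 34.2], [13.2, 42.0], [18.4, 49.2], [24.3, 55.9], [30.9, 61.9], [38.0, 67.2], [45.7, 71.7]]
[[0.9, 8.9], [1.8, 8.7], [2.7, 8.5], [3.5, 8.2], [4.4, 7.7], [5.2, 7.2], [5.9, 6.7], [6.6, 6.0], [7.2, 5.3], [7.7, 4.5]]
```

```bash
python3 -m inch '0.001 0.009 0 0 0 0;0.002 0.0085 0 0 0 0;0.0025 0.0085 0 0 0 0;0.0035 0.008 0 0 0 0;0 0 0 0 0 0'
```

```text
clock: 10.78
position: [512.8, -8.1, 98.8]
tcp_rot: [1.167, 2.913, 0.028]
ft_force: [0.7, -0.3, -0.1]
gripper_width: 17.7
```

```bash
python3 -m inch '0.0045 0.007 0 0 0 0;0.005 0.007 0 0 0 0;0.006 0.0065 0 0 0 0;0.006 0.005 0 0 0 0;0.005 0.004 0 0 0 0' && python3 -m inch '0 0 0 0 0 0;0 0 0 0 0 0'
python3 - <<'E'
from h import *
a=snapshot("scene");b=snapshot("top");np.save("a.npy",a);np.save("b.npy",b)
for n,im in(("scene",a),("top",b)):
  for s in blobs(im,(5,150,70),(14,255,255),30):
    if 200<s[2][0]<320 and 140<s[2][1]<260: print(n,s)
save("c6.png",np.hstack([a[130:240,180:310],b[160:270,210:340]]),3)
E
```

```text
clock: 11.4
position: [540.2, 22.5, 98.8]
tcp_rot: [1.169, 2.913, 0.026]
ft_force: [0.4, -3.4, -0.0]
gripper_width: 17.6
clock: 11.65
position: [540.8, 22.8, 98.8]
tcp_rot: [1.168, 2.913, 0.027]
ft_force: [-0.3, -2.1, 1.4]
gripper_width: 17.3
scene (np.int32(148), (np.int32(252), np.int32(156), np.int32(16), np.int32(12)), array([259.5, 161.3]))
```

View pics/c6.png

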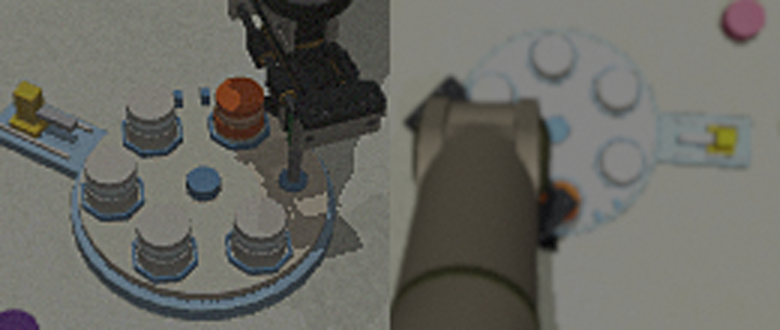

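The slide is still fully out and the jars are standing. The orange jar is about 54° of the 60° round, so I'll move the remainder and then measure against the pointer line.

```bash
python3 -m inch '0.005 0.0035 0 0 0 0;0.0025 0.0015 0 0 0 0;0 0 0 0 0 0'
python3 - <<'E'
from h import *
a=snapshot("scene");b=snapshot("top");np.save("a2.npy",a);np.save("b2.npy",b)
p=r.state()["position"];print(p)
for s in blobs(a,(3,140,60),(16,255,255),30):
    if 200<s[2][0]<320 and 140<s[2][1]<260: print(s)
# white lids + hub by circle detection
g=cv2.cvtColor(b,cv2.COLOR_RGB2GRAY)
big=cv2.resize(g,None,fx=4,fy=4,interpolation=cv2.INTER_CUBIC)[160*4:260*4,220*4:350*4]
c=cv2.HoughCircles(cv2.GaussianBlur(big,(0,0),3),cv2.HOUGH_GRADIENT,1,60,param1=60,param2=12,minRadius=24,maxRadius=36)
for x,y,q in (c[0] if c is not None else []): u,v=x/4+220-.375,y/4+160-.375; print(round(u,1),round(v,1),q,onz("top",u,v,82).round(1))
save("c7.png",np.hstack([a[135:235,190:300],b[160:260,225:335]]),3.6)
E
```

```text
clock: 12.12
position: [548.5, 27.4, 98.8]
tcp_rot: [1.17, 2.913, 0.026]
ft_force: [-0.9, -0.8, 1.1]
gripper_width: 17.5
[548.3496541   27.34593051  98.82886217]
(np.int32(167), (np.int32(255), np.int32(157), np.int32(16), np.int32(14)), array([262.2, 163.1]))
(np.int32(50), (np.int32(255), np.int32(171), np.int32(16), np.int32(7)), array([262.5, 174.1]))
347.0 202.5 28.0 [ 590.3 -328.7   82. ]
326.5 167.0 27.9 [ 712.5 -259.1   82. ]
264.2 226.2 25.7 [504.4 -46.3  82. ]
```

View pics/c7.png

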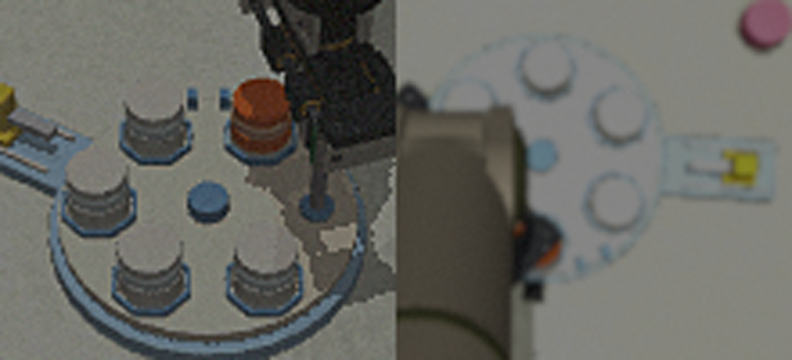

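The view shows the orange jar in the front well, the handle held and the slide out. I'll check the angle with whole-lid positions and by comparison with the first picture.

Run:
```python
from h import *
b0=cv2.resize(cv2.imread("pics/t1.png")[...,::-1].copy(),(512,384),interpolation=cv2.INTER_AREA);b2=np.load("b2.npy")
a0=cv2.resize(cv2.imread("pics/s1.png")[...,::-1].copy(),(512,384),interpolation=cv2.INTER_AREA);a2=np.load("a2.npy")
def circ(im,u,v):
    g=cv2.cvtColor(im,cv2.COLOR_RGB2GRAY)[int(v)-14:int(v)+15,int(u)-14:int(u)+15]
    g=cv2.GaussianBlur(cv2.resize(g,None,fx=6,fy=6,interpolation=cv2.INTER_CUBIC),(0,0),4)
    c=cv2.HoughCircles(g,cv2.HOUGH_GRADIENT_ALT,1,40,param1=15,param2=0.3,minRadius=34,maxRadius=54)
    if c is None: c=cv2.HoughCircles(g,cv2.HOUGH_GRADIENT,1,200,param1=15,param2=8,minRadius=36,maxRadius=52)
    if c is None: return None
    x,y,q=c[0][0][:3];u,v=(x+.5)/6-.5+int(u)-14,(y+.5)/6-.5+int(v)-14
    return u.round(2),v.round(2),q.round(1),onz("top",u,v,82).round(1)
for n,(u,v) in dict(rear=(266.5,178.6),m60=(286.5,191.5),m120=(286,215.5)).items():
    print(n,circ(b0,u,v),circ(b2,u,v))
    f=lambda im:cv2.resize(cv2.cvtColor(im,cv2.COLOR_RGB2GRAY)[int(v)-11:int(v)+12,int(u)-11:int(u)+12].astype(np.float32),None,fx=4,fy=4)
    if n!="m120": print("  shift px",np.array(cv2.phaseCorrelate(f(b0),f(b2),cv2.createHanningWindow((92,92),cv2.CV_32F))[0])/4)
# pointer
for im in(b0,b2):
    m=(im[236:246,258:269].sum(2)<120);v,u=np.nonzero(m);print("ptr",u.mean()+258,v.mean()+236,onz("top",u.mean()+258,v.mean()+236,32).round(1),m.sum())
# orange in scene: predicted lid extreme columns for deck angles, vs mask
for im,st in((a0,-120),(a2,180)):
    s=max((s for s in blobs(im,(3,140,60),(16,255,255),60) if 215<s[2][0]<280 and 150<s[2][1]<180),key=lambda s:s[0]);print(s)
    for d in(-4,-2,0):
        t=np.radians(st+d);c=np.array([586,-48.5])+85*np.array([np.cos(t),np.sin(t)])
        q=np.array([proj("scene",[c[0]+24*np.cos(w),c[1]+24*np.sin(w),z]) for w in np.arange(0,6.3,.1) for z in (82,70)])
        print(d,q.min(0).round(1),q.max(0).round(1))
```

```text
rear (np.float32(266.33), np.float32(179.83), np.float32(43.6), array([664.6, -51.3,  82. ])) (np.float32(266.67), np.float32(177.17), np.float32(39.8), array([673.9, -52.3,  82. ]))
  shift px [-0.00390389 -0.01461013]
m60 (np.float32(286.75), np.float32(192.25), np.float32(40.6), array([ 622.4, -122.2,   82. ])) (np.float32(287.08), np.float32(190.58), np.float32(38.4), array([ 628.2, -123.3,   82. ]))
  shift px [-0.0077633  0.0012323]
m120 (np.float32(285.58), np.float32(215.92), np.float32(47.7), array([ 540.9, -118.8,   82. ])) (np.float32(284.5), np.float32(216.17), np.float32(50.3), array([ 540. , -115.1,   82. ]))
ptr 263.0 240.5 [454.3 -43.2  32. ] 12
ptr 261.7 239.7 [457.  -38.6  32. ] 20
(np.int32(166), (np.int32(225), np.int32(157), np.int32(16), np.int32(13)), array([232.5, 162.9]))
-4 [224.7 155. ] [241.6 170.1]
-2 [223.8 155.3] [240.7 170.5]
0 [222.9 155.7] [239.8 170.9]
(np.int32(167), (np.int32(255), np.int32(157), np.int32(16), np.int32(14)), array([262.2, 163.1]))
-4 [254.5 155.6] [271.5 170.8]
-2 [253.6 155.3] [270.6 170.4]
0 [252.7 154.9] [269.7 170.1]
```

Run:
```python
from h import *
from scipy.optimize import least_squares
P=np.array([[503,-45],[512.8,-8.1],[540.8,22.8],[548.4,27.35]])
for R in(84,85,86):
    s=least_squares(lambda c:np.hypot(*(P-c).T)-R,[586,-48]).x
    d=np.array([579.2,-247.8])-s; print(R,s.round(1),"slide yaw",np.degrees(np.arctan2(d[0],-d[1])).round(2),np.hypot(*d).round(1),"handle deck ang",[round(np.degrees(np.arctan2(*(p-s)[::-1])),1) for p in P])
# scene only: hub & pointer & slide, using own-camera rays
a0=cv2.resize(cv2.imread("pics/s1.png")[...,::-1].copy(),(512,384),interpolation=cv2.INTER_AREA)
for lab,im in(("0",a0),("2",np.load("a2.npy"))):
    h=cv2.cvtColor(im,cv2.COLOR_RGB2HSV);
    m=cv2.inRange(h,(98,90,50),(120,255,255));n,l,s,c=cv2.connectedComponentsWithStats(m)
    for i in range(1,n):
        if abs(c[i][0]-248)<6 and abs(c[i][1]-191)<6:print(lab,"hub",s[i],c[i],onz("scene",*c[i],40))
m=(a0[158:172,262:278].sum(2)<90);v,u=np.nonzero(m);print("ptr",u.mean()+262,v.mean()+158,u.min()+262,u.max()+262,v.min()+158,v.max()+158,onz("scene",u.mean()+262,v.mean()+158,28))
save("c8.png",a0[150:180,240:290],10)
```

```text
84 [587.  -47.3] slide yaw -2.23 200.6 handle deck ang [np.float64(178.4), np.float64(152.1), np.float64(123.4), np.float64(117.3)]
85 [587.9 -47.9] slide yaw -2.5 200.1 handle deck ang [np.float64(178.0), np.float64(152.1), np.float64(123.7), np.float64(117.7)]
86 [588.9 -48.5] slide yaw -2.77 199.5 handle deck ang [np.float64(177.7), np.float64(152.0), np.float64(124.0), np.float64(118.1)]
0 hub [243 186  10   8  68] [247.41176471 189.54411765] [581.81859566 -50.28620053  40.        ]
0 hub [250 195   1   1   1] [250. 195.] [595.8258829  -34.76632015  40.        ]
2 hub [242 186  11   8  70] [247.25714286 189.57142857] [582.1093232  -50.62461459  40.        ]
2 hub [247 195   3   2   4] [247.75 195.5 ] [600.32009566 -39.47760826  40.        ]
ptr 269.9310344827586 164.48275862068965 265 273 158 168 [455.56693822 -40.39844112  28.        ]
```

View pics/c8.png

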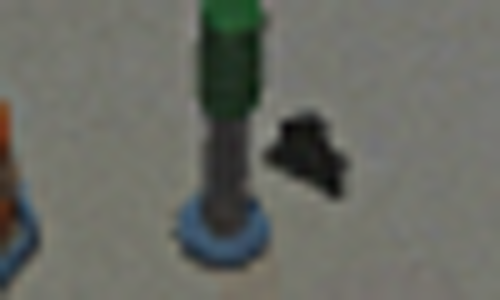

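Everything agrees to about 0.5°. The arm-only circle fit puts the handle at 117.7° against a target of about 117.6°, and the jars' stations coincide with the first picture. I'll do one check that it is at rest, then hand in.

```bash
python3 -m inch '0 0 0 0 0 0;0 0 0 0 0 0;0 0 0 0 0 0'
python3 - <<'E'
from h import *
s=r.state();print(s["position"],abs(s["qvel"]).max(),s["gripper_width"],s["ft_force"])
print(r.hand_in())
E
```

```text
clock: 12.6
position: [548.3, 27.3, 98.8]
tcp_rot: [1.17, 2.913, 0.026]
ft_force: [0.0, -2.5, 1.0]
gripper_width: 17.5
[548.25241734  27.26320121  98.83139383] 0.001495909701845796 17.455167964792217 [ 0.00361615 -2.49725515  1.00467592]
the job is handed in; nothing more can be done
None
```

The lock slide is out at its end stop and the orange-lidded jar stands at the front pointer. I handed the job in at about 12.7 s with the gripper still holding the handle; no verdict was reported.

- **Slide:** I pulled it until the force jumped to 13.5 N after about 37 mm of travel. The scene picture then put the grip within 1 px of its predicted end-stop position.
- **Turntable:** I led the handle 60° clockwise. An arm-only circle fit puts it at 117.7° against a target of about 117.6°, and two white jars sit where the first picture showed jars, to within hundredths of a pixel.
- **At rest:** Joint speeds were about 0.001 rad/s, grip width was 17.5 mm and the force was about 2.7 N, roughly what the return spring would give.
- **Bystanders:** All five jars were standing in the last picture. The straw cup, glass container and spoon were not checked again at the end, but the arm passed well clear of them.

**Checks that disagreed:** The Hough circle fits on the white lids scattered by up to 9 mm, so I set them aside. The pointer's last overhead reading was spoiled by the arm beside it, so I used its position from the first pictures. The organizer's heading came out between -2.0° and -2.8° across methods, so the jar's centring is good to about 0.5° to 1°.

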